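# Change over a workshop compressed-air manifold

### The arm

A 7-joint arm with a two-finger parallel gripper is mounted at the origin on the work surface. World frame = base frame: x ahead of the robot, y to its left, z up, the work surface at z = 0. Lengths are in m, angles in rad, forces in N, time in s.
With the tool pointing down it reaches from about 0.4 to 0.85 m from the base axis. Payload 10.4 kg.
Tool frame: the origin (TCP) lies where the fingers leave the gripper's body, on its centre line; the fingertips stand 70 mm ahead of it and the grasp point (between the pads) lies 51 mm ahead of it (manip.finger_overhang is the distance from the TCP to the fingertips, in m); z points along the fingers, y is the line along which they close (so a half turn about z gives the same grasp; the last joint's range is limited). The gripper opens to 87 mm and grips with 3 to 60 N. Pads are 19 mm wide; open, the fingers measure 117 mm over their backs; the gripper's body (75 mm by 190 mm) begins 51 mm behind the grasp point.
Start: joints at [1.134, 0.332, -0.065, 1.46, 0.022, 1.35, -0.088], TCP at [0.251, -0.572, 0.292] pointing down, gripper open.
Joint ranges: [-2.6, 2.6], [-0.5, 2.12], [-1.47, 1.34], [0.16, 2.42], [-1.27, 4.41], [0.06, 2.06], [-2.6, 2.6]. Speed limits (rad/s): [2.22, 2.22, 2.79, 2.79, 3.14, 3.14, 3.14].

### API

Orientations are given as [roll, pitch, yaw] about the fixed x, y, z axes, in that order (R = Rz(yaw) Ry(pitch) Rx(roll)).
In Python, from station import manip, eyes, nets gives the robot as it stands. The module is installed in compiled form; this text tells all that it offers.
- The arm moves only by the shell command python3 -m inch 'ROWS' [FORCE]. ROWS is text: rows parted by semicolons, each of 7 numbers parted by spaces: the turn, a rotation vector about the tool's x, y, z normalised to -1 to 1, where 1 is 0.12 rad, then the shift along the tool's x, y, z normalised to -1 to 1, where 1 is 0.04 m, then the opening, from 0 (shut) to 1 (fully open). A call has 1 to 12 rows; each row shifts and turns the commanded pose from where the row before left it, along the tool's axes as they then stand; what a row does not reach is not made up. A row lasts 1/12 s, in which the tool goes at most 41.7 mm and 7.16 degrees, less where a joint would pass 70% of its speed; a pose out of reach is approached as far as the arm can. A call with a number of a shift or a turn outside -1 to 1 is refused whole. A call with a gripper value outside its range is refused whole. The fingers move at their own pace and stop on an object; FORCE is the grip in N (left out, the last holds). Time passes only in rows, so rows that do not move let the fingers close. It gives the time, the measured TCP pose, the force, the opening and the grip force at its end, in the units of the state.
- manip.state(): the state, without advancing time (a new reading comes with each control period).
- eyes.get_image(name): name is "scene" or "top" or "wrist"; returns a dict with "pixels" (400x640x3 uint8, blue, green, red), "range_z" (400x640 float32, m along the optical axis (not along the pixel's ray), 0 where there is no reading), "fx", "fy", "cx", "cy" (pixels), "dist_coeffs" ([k1, k2, p1, p2, k3] as OpenCV has them; the pictures are not rectified), "R" (3x3) and "t" (3): a world point X has camera coordinates R X + t. Camera axes: x right, y down, z forward; pixel columns grow to the right and rows downward; lengths in m; the calibration is good to about 2 mm. A picture is of the moment at which its call begins.
- manip.close_job(): hands the job in; it is judged then, once.
Trained networks look in a picture, given as the dict that the camera call returned (one of the last four; its "shot" number tells which), for a name from the list of things; names that differ only in an ending like _2 or _b are one class to them, and where a whole thing is asked for, a point or a joint stands for the part that bears it (a point fixed in the world has none). Each returns a list of dicts, best first, with "confidence" (0 to 1); they miss things now and then, are a little off and sometimes report something else, mostly with a low value. They report only what shows in the picture. A call takes as long as a camera call.
- nets.cut_out(thing, picture): "mask" (400x640 bool, what is visible of it) and "extent" ([centre column, centre row, width, height] in pixels, round what is visible of it).
The state is a dict: "time_s": time; "q": joint angles; "joint_velocities": joint speeds; "effort": joint torques, N m; "tcp_pos": TCP position; "tcp_rot": TCP orientation; "wrist_force": force on the tool from outside, world axes, zero at the start; "ft_torque": the same for the moment, N m; "gripper_width": finger opening in m; "finger_force": force on a finger pad.
Only numpy, scipy, OpenCV 4.12 (cv2) and the standard library are available. Lean on these libraries where they do the work, as an engineer would, in place of code of your own. Each camera call takes 0.05 s, during which the arm holds its last target. There are 200 camera calls.

### The job

Change the bench's compressed-air manifold over to the pressure gauge: first shut the valve on the branch that ends in the bare ribbed hose tail, then open the valve on the branch that carries the round dial gauge, each fully round to its stop. Leave the valve on the capped branch as it is.

Things in the scene. Friction and masses are not known exactly. Their poses are not given: they have to be found in the camera images.
- tail_valve (a joint): lever angle of the hose-tail valve, rad: 0 = open, lever along its pipe, pointing from the stem away from the end fitting; 1.571 = shut, lever square across. Grows counter-clockwise from above; hard stop at each end. Turning takes about 0.25 N m (3 to 4 N at the grip); it stays where left. Starts open or nearly so (0 to 0.3).
- tail_grip (a point): centre of the black lever grip of the valve on the branch that ends in a bare ribbed brass hose tail (21 mm thick, 62 mm long). 75 mm from the vertical stem axis, 105 mm above the bench; x axis along the lever away from the stem, z up. Grip 75 x 18 x 14 mm high. The three branches lie side by side, 160 mm apart in any order, from a header pipe towards the robot.
- gauge_valve (a joint): lever angle of the gauge valve, rad: 0 = open, lever along its pipe, pointing from the stem away from the end fitting; 1.571 = shut, lever square across. Grows counter-clockwise from above; hard stop at each end. Turning takes about 0.25 N m (3 to 4 N at the grip); it stays where left. Starts shut or nearly so (1.27 to 1.57).
- gauge_grip (a point): centre of the black lever grip of the valve on the branch that ends in a round pressure gauge (64 mm across, white dial facing up, top 104 mm high). 75 mm from the vertical stem axis, 105 mm above the bench; x axis along the lever away from the stem, z up. Grip 75 x 18 x 14 mm high. Beneath any lever's sweep nothing is higher than 78 mm: fingers fit down to 85 mm beside a grip.
- cap_grip (a point): centre of the black lever grip of the valve on the branch that ends in a short hexagonal brass blanking cap. 75 mm from the vertical stem axis, 105 mm above the bench; x axis along the lever away from the stem, z up. Grip 75 x 18 x 14 mm high. It starts shut or nearly so and must stay as it is.

How it is judged:
On the way, in this order (a step that is already met when the one before it is completed fails the run):
1. the hose-tail valve is shut while the gauge valve is still shut (value of joint tail_valve above 1.36 rad and value of joint gauge_valve above 1 rad), for 0.2 s.
2. the gauge valve is open (value of joint gauge_valve below 0.21 rad), for 0.2 s.
At the end, for the whole second after the job is handed in: The hose-tail valve is shut (lever within 12 degrees of its across-the-pipe stop), the gauge valve is open (lever within 12 degrees of its along-the-pipe stop), both at rest, and the capped branch's lever grip is within 20 mm of where it was (value of joint tail_valve above 1.36 rad and value of joint gauge_valve below 0.21 rad and distance of cap_grip from where it was at the start of the episode below 0.02 m and velocity of joint tail_valve between -0.05 and 0.05 rad/s and velocity of joint gauge_valve between -0.05 and 0.05 rad/s); the robot touches nothing.
It fails at once if the lever on the capped branch is turned (its grip moved more than 20 mm) (distance of cap_grip from where it was at the start of the episode above 0.02 m).
It also fails if it takes over 48 s, if anything falls off the work surface, if the arm or the gripper's body presses on something with over 40 N, if the wrist force passes 120 N, or if a joint passes its speed limit or range.

## Working session

There is one attempt and no reset: what is moved stays moved. The work goes in short steps, Python scripts to look and compute and a shell command to move; the robot and the scene stay as the last step left them, time stands still between calls to the robot, and variables do not carry over. Pictures are saved under pics/ and viewed, at most 10 in all, crops included, and the job is handed in when it is done.

```bash
mkdir -p pics; cat > h.py <<'E'
import numpy as np, cv2
from station import manip, eyes, nets
def world(p,uv,d=None,z=None):
    K=np.array([[p["fx"],0,p["cx"]],[0,p["fy"],p["cy"]],[0,0,1]])
    n=cv2.undistortPoints(np.array(uv,float).reshape(-1,1,2),K,np.array(p["dist_coeffs"]))[:,0]
    r=np.c_[n,np.ones(len(n))]; R=np.array(p["R"]);t=np.array(p["t"])
    if d is not None: return (r*np.array(d)[:,None]-t)@R
    c=-R.T@t; w=r@R; return c+w*((z-c[2])/w[:,2])[:,None]
def maskpts(p,m):
    v,u=np.nonzero(m&(p["range_z"]>0)); return world(p,np.c_[u,v],p["range_z"][v,u])
E
python3 - <<'E'
from h import *
s=manip.state();print(s["tcp_pos"],s["tcp_rot"],s["gripper_width"],s["time_s"])
for c in("top","scene"):
    p=eyes.get_image(c);cv2.imwrite(f"pics/{c}1.png",p["pixels"])
    print(c,"cam at",-np.array(p["R"]).T@p["t"])
    for n in("tail_grip","gauge_grip","cap_grip"):
        for r in nets.cut_out(n,p)[:3]:
            w=maskpts(p,r["mask"])
            print(n,round(r["confidence"],2),np.round(r["extent"]),np.round(np.median(w,0),3) if len(w) else None, np.round(np.percentile(w,[3,97],axis=0),3).tolist() if len(w) else'')
E
```

```text
[ 0.25118132 -0.57199397  0.29146065] [-3.14017914e+00  4.96175150e-05  4.13764918e-01] 0.08697687649818722 0.0
top cam at [0.49022771 0.02850734 0.81403506]
tail_grip 0.92 [200. 198.  13.  71.] [0.58  0.225 0.111] [[0.524, 0.216, 0.103], [0.64, 0.237, 0.114]]
gauge_grip 0.69 [260. 230.  71.  30.] [0.526 0.122 0.111] [[0.506, 0.066, 0.018], [0.545, 0.175, 0.114]]
cap_grip 0.95 [349. 241.  70.  15.] [ 0.498 -0.033  0.111] [[0.486, -0.093, 0.105], [0.511, 0.02, 0.114]]
scene cam at [ 0.92889646 -0.08893917  0.73847445]
tail_grip 0.65 [414. 183.  34.  50.] [0.59  0.225 0.11 ] [[0.528, 0.217, 0.101], [0.644, 0.239, 0.113]]
gauge_grip 0.88 [355. 177.  62.  10.] [0.531 0.121 0.11 ] [[0.509, 0.064, 0.101], [0.55, 0.173, 0.113]]
```

View pics/top1.png

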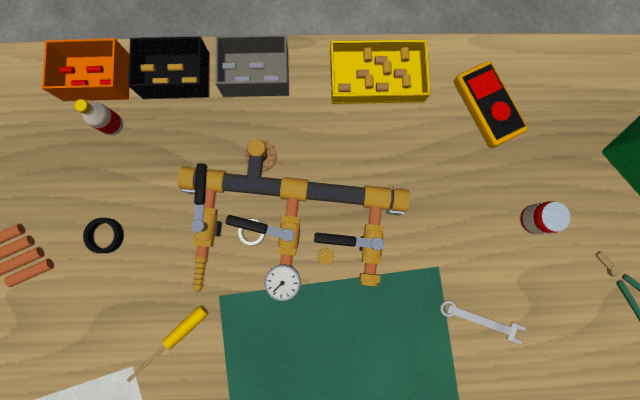

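View pics/scene1.png

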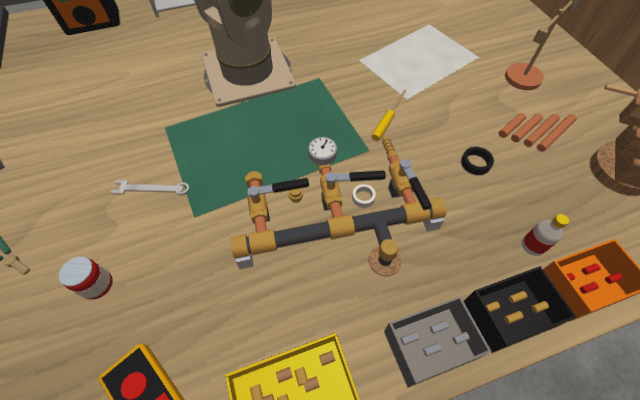

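Top view: the hose tail is at about (198,275), the gauge dial at (282,283) and the cap at (370,280). The tail lever runs from its stem (199,226) up to (201,168). The gauge lever runs from (288,235) left to (228,219), and the cap lever from (376,243) left to (316,239). The scene view agrees, and the networks' classes match the fittings. Next I'll work out the geometry.

```bash
python3 - <<'E'
from h import *
P={}
for c in("top","scene"):
    p=eyes.get_image(c)
    for n in("tail_grip","gauge_grip","cap_grip"):
        rr=nets.cut_out(n,p)
        if not rr: continue
        r=rr[0]
        px=p["pixels"].astype(int).max(2)
        m=r["mask"]&(px<70)
        w=maskpts(p,m); w=w[(w[:,2]>.095)&(w[:,2]<.12)]
        (cx,cy),(a,b),ang=cv2.minAreaRect((w[:,:2]*1000).astype(np.float32))
        print(c,n,len(w),"c",round(cx),round(cy),"size",round(a),round(b),ang,"ztop",np.round(np.percentile(w[:,2],80),3))
    if c=="top":
        S=world(p,[(199,226),(288,235),(376,243)],z=.105); print("stems",S.round(3).tolist())
        print("gauge",world(p,[(282,283)],z=.104).round(3))
E
```

```text
top tail_grip 384 c 584 225 size 18 117 87.98318481445312 ztop 0.113
top gauge_grip 398 c 532 143 size 73 17 74.0882797241211 ztop 0.113
top cap_grip 402 c 501 -13 size 73 18 82.09905242919922 ztop 0.113
stems [[0.531, 0.228, 0.105], [0.511, 0.07, 0.105], [0.492, -0.087, 0.105]]
gauge [[0.427 0.082 0.104]]
scene tail_grip 291 c 611 225 size 17 74 87.44355010986328 ztop 0.113
scene gauge_grip 283 c 537 143 size 71 18 75.78976440429688 ztop 0.112
scene cap_grip 310 c 504 -12 size 72 19 82.58712005615234 ztop 0.113
```

```bash
python3 -m inch '0 0 0.86 0 0 0 0;0 0 0.86 0 0 0 0;0 0 0.86 0 0 0 0;0 0 0.86 0 0 0 0;0 0 0 0 0 0 0;0 0 0 0.42 -0.91 0 0;0 0 0 0.42 -0.91 0 0;0 0 0 0.42 -0.91 0 0;0 0 0 0.42 -0.91 0 0;0 0 0 0.42 -0.91 0 0;0 0 0 0.42 -0.91 0 0;0 0 0 0.42 -0.91 0 0' 20
```

```text
time_s: 1.8
tcp_pos: [0.3691, -0.3155, 0.2925]
tcp_rot: [3.141, -0.0, 0.005]
wrist_force: [0.3, -0.1, 0.4]
gripper_width: 0.0154
finger_force: 0.0
```

```bash
python3 -m inch '0 0 0 0.45 -0.9 0 0;0 0 0 0.45 -0.9 0 0;0 0 0 0.45 -0.9 0 0;0 0 0 0.45 -0.9 0 0;0 0 0 0.45 -0.9 0 0;0 0 0 0.45 -0.9 0 0;0 0 0 0.45 -0.9 0 0;0 0 0 0.45 -0.9 0 0;0 0 0 0.45 -0.9 0 0;0 0 0 0.45 -0.9 0 0;0 0 0 0.45 -0.9 0 0;0 0 0 0 0 0 0'
```

```text
time_s: 2.8
tcp_pos: [0.5672, 0.0873, 0.2921]
tcp_rot: [-3.137, -0.001, 0.014]
wrist_force: [0.4, 0.9, -0.1]
gripper_width: 0.0001
finger_force: 0.0
```

```bash
python3 -m inch '0 0 0 0.32 -0.83 0 0;0 0 0 0.32 -0.83 0 0;0 0 0 0.32 -0.83 0 0;0 0 0 0 0 0 0;0 0 0 0 0 0 0;0 0 0 0 0 0.8 0;0 0 0 0 0 0.8 0;0 0 0 0 0 0.4 0;0 0 0 0 0 0 0;0 0 0 0 0 0 0'
```

```text
time_s: 3.63
tcp_pos: [0.6045, 0.1772, 0.2123]
tcp_rot: [3.141, 0.001, 0.001]
wrist_force: [1.1, 0.6, 1.1]
gripper_width: 0.0005
finger_force: 0.0
```

```bash
python3 - <<'E'
from h import *
p=eyes.get_image("top");cv2.imwrite("pics/top2.png",p["pixels"]);s=manip.state();print(s["tcp_pos"],s["tcp_rot"])
E
```

```text
[0.60510861 0.17777034 0.21356058] [ 3.14158832e+00 -1.32315110e-03  1.02616594e-03]
```

View pics/top2.png

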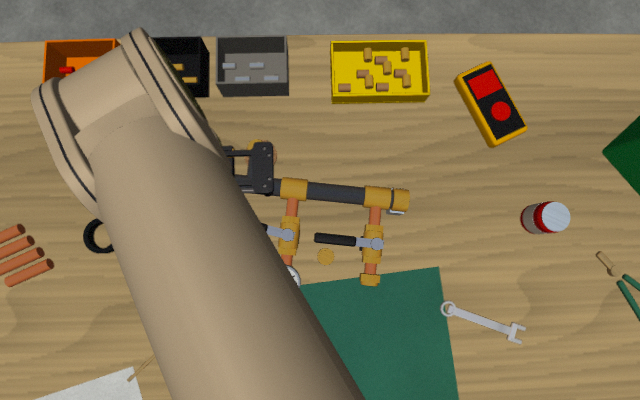

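The arm hides the tail valve from the top camera, and the cap lever hasn't moved. The fingertips are 143 mm high with about 23 mm of clearance beside the tail grip, so I'll go down.

```bash
python3 -m inch '0 0 0 0 0 0.5 0;0 0 0 0 0 0.5 0;0 0 0 0 0 0.33 0;0 0 0 0 0 0 0;0 0 0 0 0 0 0'; python3 - <<'E'
from h import *
p=eyes.get_image("scene");cv2.imwrite("pics/scene2.png",p["pixels"][80:330,150:550]);s=manip.state();print(s["tcp_pos"],s["wrist_force"])
E
```

```text
time_s: 4.1
tcp_pos: [0.6049, 0.1784, 0.1599]
tcp_rot: [-3.142, -0.0, 0.001]
wrist_force: [-0.2, -0.7, -0.1]
gripper_width: 0.0007
finger_force: 0.0
[0.6051994  0.17866308 0.16053046] [ 0.64380229 -0.01500408  0.69549973]
```

View pics/scene2.png

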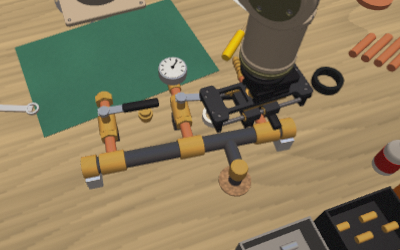

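The fingers are beside the tail grip without contact, and the gripper body is clear above everything. I'll sweep the tail lever counter-clockwise.

```bash
python3 -m inch '0 0 0 0 -0.28 0 0;0 0 0 0 -0.28 0 0;0 0 0 0.07 -0.35 0 0;0 0 0 0.07 -0.35 0 0;0 0 0 -0.1 -0.42 0 0;0 0 0 -0.1 -0.42 0 0;0 0 0 -0.22 -0.3 0 0;0 0 0 -0.23 -0.3 0 0;0 0 0 0 0 0 0;0 0 0 0 0 0 0'
```

```text
time_s: 4.98
tcp_pos: [0.5834, 0.2885, 0.1594]
tcp_rot: [-3.14, -0.0, 0.004]
wrist_force: [0.6, 0.8, -0.4]
gripper_width: 0.0005
finger_force: 0.0
```

```bash
python3 -m inch '0 0 0 -0.2 -0.12 0 0;0 0 0 -0.2 -0.12 0 0;0 0 0 -0.15 -0.05 0 0;0 0 0 0 0 0 0;0 0 0 0 0 0 0'
```

```text
time_s: 5.4
tcp_pos: [0.5619, 0.2979, 0.1592]
tcp_rot: [3.141, -0.001, 0.001]
wrist_force: [2.5, -2.3, -0.1]
gripper_width: 0.0005
finger_force: 1.5
```

```bash
python3 -m inch '0 0 0 -0.1 0 0 0;0 0 0 0 0 0 0'; python3 -m inch '0 0 0 -0.08 0 0 0;0 0 0 0 0 0 0';python3 - <<'E'
from h import *
for c in("scene","top"):
    p=eyes.get_image(c)
    for r in nets.cut_out("tail_grip",p)[:1]:
        w=maskpts(p,r["mask"]&(p["pixels"].max(2)<70)); w=w[(w[:,2]>.095)&(w[:,2]<.12)]
        if len(w)>20: print(c,r["confidence"],len(w),cv2.minAreaRect((w[:,:2]*1000).astype(np.float32)))
E
```

```text
time_s: 5.57
tcp_pos: [0.5609, 0.2976, 0.1596]
tcp_rot: [-3.139, -0.007, -0.001]
wrist_force: [17.8, 2.2, -8.7]
gripper_width: 0.0002
finger_force: 8.7
time_s: 5.73
tcp_pos: [0.5602, 0.2975, 0.1599]
tcp_rot: [-3.137, -0.012, -0.003]
wrist_force: [29.7, 6.3, -16.8]
gripper_width: 0.0004
finger_force: 14.5
scene 0.66 21 ((543.7852783203125, 286.3721923828125), (8.01500129699707, 15.506816864013672), 31.640586853027344)
```

The force jumped from 3 to 30 N at the predicted stop position, so the tail valve is fully shut. I'll back off, lift and go to the near side of the gauge grip.

```bash
python3 -m inch '0 0 0 0.3 0 0 0;0 0 0 0.3 0 0 0;0 0 0 0 0 -0.75 0;0 0 0 0 0 -0.75 0;0 0 0 0 0 0 0;0 0 0 -0.41 0.73 0 0;0 0 0 -0.41 0.73 0 0;0 0 0 -0.41 0.73 0 0;0 0 0 -0.41 0.73 0 0;0 0 0 -0.41 0.73 0 0;0 0 0 0 0 0 0;0 0 0 0 0 0 0'; python3 - <<'E'
from h import *
for c in("scene","top"):
    p=eyes.get_image(c)
    if c=="scene": cv2.imwrite("pics/scene3.png",p["pixels"][80:330,150:550])
    for n in("tail_grip","gauge_grip"):
      for r in nets.cut_out(n,p)[:1]:
        w=maskpts(p,r["mask"]&(p["pixels"].max(2)<70)); w=w[(w[:,2]>.095)&(w[:,2]<.12)]
        if len(w)>20: print(c,n,r["confidence"],len(w),cv2.minAreaRect((w[:,:2]*1000).astype(np.float32)))
E
```

```text
time_s: 6.93
tcp_pos: [0.4962, 0.1507, 0.2192]
tcp_rot: [3.141, -0.0, -0.001]
wrist_force: [0.3, -0.0, 0.7]
gripper_width: 0.001
finger_force: 0.0
scene tail_grip 0.84 262 ((545.5232543945312, 303.2652587890625), (71.1407241821289, 17.89137077331543), 83.22913360595703)
scene gauge_grip 0.63 291 ((535.7039794921875, 143.28866577148438), (71.05088806152344, 18.023414611816406), 73.5799331665039)
```

View pics/scene3.png

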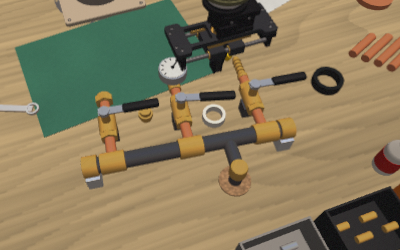

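The picture shows the tail lever at crop (278,80), now square across its pipe at 83°, so that valve is shut. The gauge and cap levers are unmoved. Next I'll descend and sweep the gauge lever.

```bash
python3 -m inch '0 0 0 0 0 0.5 0;0 0 0 0 0 0.5 0;0 0 0 0 0 0.48 0;0 0 0 0 0 0 0;0 0 0 0 0 0 0' && python3 -m inch '0 0 0 0.18 0 0 0;0 0 0 0.17 0 0 0;0 0 0 0.21 -0.04 0 0;0 0 0 0.21 0 0 0;0 0 0 0.23 0.07 0 0;0 0 0 0.23 0.07 0 0;0 0 0 0.28 0.2 0 0;0 0 0 0.28 0.2 0 0;0 0 0 0.18 0.26 0 0;0 0 0 0.18 0.26 0 0;0 0 0 0 0 0 0;0 0 0 0 0 0 0'
```

```text
time_s: 7.65
tcp_pos: [0.4966, 0.1525, 0.1594]
tcp_rot: [-3.141, 0.002, 0.002]
wrist_force: [-0.3, 0.1, 1.0]
gripper_width: 0.0007
finger_force: 0.0
time_s: 8.65
tcp_pos: [0.584, 0.1099, 0.16]
tcp_rot: [3.141, -0.001, -0.001]
wrist_force: [-0.5, 0.4, 0.4]
gripper_width: 0.0004
finger_force: 0.0
```

Now (584,110); the stop is expected near (588,85).

```bash
python3 -m inch '0 0 0 0.05 0.22 0 0;0 0 0 0.05 0.22 0 0;0 0 0 0 0.15 0 0;0 0 0 0 0 0 0;0 0 0 0 0 0 0'
```

```text
time_s: 9.07
tcp_pos: [0.5871, 0.0866, 0.1599]
tcp_rot: [3.141, -0.0, -0.0]
wrist_force: [0.2, 0.3, 1.0]
gripper_width: -0.0
finger_force: 0.0
```

```bash
python3 -m inch '0 0 0 0 0.08 0 0;0 0 0 0 0 0 0'; python3 -m inch '0 0 0 0 0.08 0 0;0 0 0 0 0 0 0'; python3 - <<'E'
from h import *
p=eyes.get_image("scene")
for r in nets.cut_out("gauge_grip",p)[:1]:
        w=maskpts(p,r["mask"]&(p["pixels"].max(2)<70)); w=w[(w[:,2]>.095)&(w[:,2]<.12)]
        if len(w)>20: print(r["confidence"],len(w),cv2.minAreaRect((w[:,:2]*1000).astype(np.float32)))
E
```

```text
time_s: 9.23
tcp_pos: [0.5869, 0.0844, 0.1598]
tcp_rot: [-3.141, 0.0, 0.001]
wrist_force: [0.1, 2.4, 0.2]
gripper_width: 0.0003
finger_force: 0.8
time_s: 9.4
tcp_pos: [0.587, 0.0819, 0.1599]
tcp_rot: [-3.141, -0.0, 0.002]
wrist_force: [1.2, 3.9, 0.0]
gripper_width: 0.0003
finger_force: 1.9
0.5 134 ((599.7791137695312, 60.47898483276367), (16.84716796875, 54.402427673339844), 83.56279754638672)
```

```bash
python3 -m inch '0 0 0 0 0.06 0 0;0 0 0 0 0 0 0'; python3 -m inch '0 0 0 0 0.06 0 0;0 0 0 0 0 0 0'
```

```text
time_s: 9.67
tcp_pos: [0.5869, 0.0815, 0.1599]
tcp_rot: [-3.138, -0.0, 0.003]
wrist_force: [0.9, 11.4, -1.7]
gripper_width: 0.0005
finger_force: 5.5
time_s: 9.83
tcp_pos: [0.5868, 0.0812, 0.16]
tcp_rot: [-3.135, -0.001, 0.005]
wrist_force: [1.7, 17.4, -4.0]
gripper_width: 0.0001
finger_force: 8.5
```

The lever is at its stop, so I'll back off, lift and move clear.

```bash
python3 -m inch '0 0 0 0 -0.3 0 0;0 0 0 0 -0.2 0 0;0 0 0 0 0 -0.8 0;0 0 0 0 0 -0.8 0;0 0 0 0 0 -0.8 0;0 0 0 0 0 -0.8 0;0 0 0 -0.9 0 0 0;0 0 0 -0.9 0 0 0;0 0 0 -0.9 0 0 0;0 0 0 0 0 0 0;0 0 0 0 0 0 0;0 0 0 0 0 0 0'; python3 - <<'E'
from h import *
p=eyes.get_image("scene");cv2.imwrite("pics/scene4.png",p["pixels"][80:330,150:550])
for n in("tail_grip","gauge_grip","cap_grip"):
      for r in nets.cut_out(n,p)[:1]:
        w=maskpts(p,r["mask"]&(p["pixels"].max(2)<70)); w=w[(w[:,2]>.095)&(w[:,2]<.12)]
        if len(w)>20: print(n,r["confidence"],len(w),cv2.minAreaRect((w[:,:2]*1000).astype(np.float32)))
E
```

```text
time_s: 10.83
tcp_pos: [0.4795, 0.0958, 0.2883]
tcp_rot: [3.14, -0.001, 0.0]
wrist_force: [-0.4, -0.6, 0.8]
gripper_width: 0.0004
finger_force: 0.0
tail_grip 0.62 264 ((545.28955078125, 303.9179992675781), (72.43461608886719, 18.18882179260254), 82.83194732666016)
gauge_grip 0.67 291 ((590.0107421875, 61.91283416748047), (17.08765983581543, 73.90186309814453), 82.49302673339844)
cap_grip 0.88 300 ((504.8719787597656, -12.21466064453125), (72.57455444335938, 18.44278907775879), 83.7526626586914)
```

View pics/scene4.png

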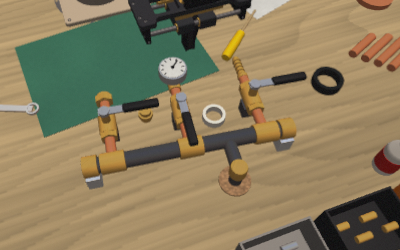

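The tail lever (278,80) is across its pipe, the gauge lever (189,118) is along its pipe, the cap lever is unmoved, and the arm is clear.

```bash
python3 -c "
from station import manip
print(manip.close_job())"
```

```text
the job is handed in; nothing more can be done
None
```

Job handed in at about 11 s: the hose-tail valve was shut to its stop first, then the gauge valve was opened to its stop, and the capped valve was left as it was; no verdict came back.

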